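# Rebuild a rope guide roller on its axle

### The job

Rebuild the bare rope-guide stand so that it looks like the finished one beside it: slide the flanged roller, flange down, over the upright axle until it sits on the shoulder, then slide the plain spacer sleeve over the same axle until it sits on the roller. Lower both gently all the way rather than letting them drop, and leave the shackle, wrench and tin where they lie.

Things in the scene. Friction and masses are not known exactly. Their poses are not given: they have to be found in the camera images.
- stand: the bare stand, bolted down: square dark steel foot plate 120 x 120 x 15 mm, on it a round shoulder collar 52 mm in diameter whose top is 25 mm above the table, and from that an upright steel axle 28 mm in diameter; the top 11 mm taper to 18 mm diameter and end 110 mm above the table. Origin: centre of the plate's underside, on the axle's line; z up along the axle
- stand_seat (a point): point on the axle's line at the top of the shoulder collar, 25 mm above the table: where the roller's underside must come to rest. z up
- stand_top (a point): tip of the bare stand's axle, on its line, 110 mm above the table. It comes up 30 mm above the top of a seated roller, so grip the roller high enough that the gripper's palm clears it
- finished_stand: a second stand like the first, bolted down, with its roller and sleeve already fitted: the example. Same sizes; roller from 25 to 80 mm and sleeve from 80 to 150 mm above the table, axle tip hidden inside the sleeve at 110 mm. Origin: centre of its underside; z up
- roller: loose dark steel guide roller, standing upright on the table, flange down: flange 84 mm in diameter and 10 mm thick, above it a barrel 50 mm in diameter and 45 mm high, 55 mm in all; a 32 mm bore right through; about 0.45 kg. Origin: centre of the underside of the flange, on the bore's line; z up along the bore
- sleeve: loose plain steel spacer sleeve standing upright on the table: a tube 42 mm outside diameter, 70 mm high, with a 32 mm bore right through, either end may go down; about 0.28 kg. Origin: centre of its underside; z up along the bore
- sleeve_center (a point): middle of the sleeve, on the bore's line, 35 mm from either end; when fitted it is 90 mm above stand_seat
- shackle: bystander: bow shackle of 20 mm bar lying flat on the table, about 125 x 110 mm. Origin: on the table within the bow
- wrench: bystander: steel wrench 200 mm long lying on the table along its x axis. Origin: underside near its middle
- tin: bystander: green tin 84 mm in diameter, 100 mm high, standing. Origin: centre of its underside
There are look-alikes about, which are no part of the job. Leave any red look-alike of the roller alone.

How it is judged:
By the outcome, as a careful person would: the job done as asked, in the order asked, and still so for the second after the job is handed in, with the robot touching nothing.
It also fails if it takes over 61 s, if anything falls off the work surface, if the arm or the gripper's body presses on something with over 40 N, if the wrist force passes 120 N, or if a joint passes its speed limit or range.

### The arm

A 6-joint arm with a two-finger parallel gripper is mounted at the origin on the work surface. World frame = base frame: x ahead of the robot, y to its left, z up, the work surface at z = 0. Lengths are in m, angles in rad, forces in N, time in s.
With the tool pointing down it reaches from about 0.25 to 0.725 m from the base axis. Payload 4 kg.
Tool frame: the origin (TCP) lies on the centre line of the jaws, within the pads' length; the fingertips stand 22 mm ahead of it and the grasp point (between the pads) lies 3 mm ahead of it; z points along the fingers, y is the line along which they close (so a half turn about z gives the same grasp; the last joint's range is limited). The gripper opens to 85 mm and grips with 20 to 120 N. Pads are 22 mm wide; open, the fingers measure 114 mm over their backs; the gripper's body (76 mm by 85 mm) begins 54 mm behind the grasp point. The pads swing forward as they close: fully open they stand 13 mm farther back than shut.
Start: joints at [1.269, 0.241, 0.005, 1.335, 0, 1.571], TCP at [0.149, 0.477, 0.253] pointing down, gripper open.
Joint ranges: [-2.72, 2.72], [-1.05, 1.87], [-1.09, 1.28], [-1.99, 2.15], [-1.42, 1.44], [-3.14, 3.14]. Speed limits (rad/s): [2.79, 2.79, 3.14, 3.14, 3.14, 3.14].

### API

Orientations are given as a unit quaternion [x, y, z, w].
In Python, from workcell import bot gives the robot as it stands.
- The arm moves only by the shell command python3 -m inch 'ROWS'. ROWS is JSON, one flat list of numbers, 7 for each row, row after row: the shift along the world's x, y, z in mm, then the turn, a rotation vector about the world's x, y, z in rad, then the opening in per cent of the stroke, from 0 (shut) to 100 (fully open). A call has 1 to 8 rows; each row is the pose to reach, as a shift and turn from the pose commanded when the call began; what a row does not reach only later rows make up. A row lasts 1/12 s, in which the tool goes at most 41.7 mm and 7.16 degrees, less where a joint would pass 70% of its speed; a pose out of reach is approached as far as the arm can. A call with a gripper value outside its range is refused whole. The fingers move at their own pace and stop on an object; the grip force is fixed at half the most. Time passes only in rows, so rows that repeat a pose let the fingers close. It gives the time, the measured TCP pose, the force, the opening and the grip force at its end, in the units of the state.
- bot.get_obs(): the state, without advancing time (a new reading comes with each control period).
- bot.camera(name): name is "side" or "top"; returns the picture (400x640x3 uint8, blue, green, red); there is no depth.
- bot.camera_info(name): a dict with "intrinsics" (3x3 intrinsics, pixels), "distortion" ([k1, k2, p1, p2, k3] as OpenCV has them; the pictures are not rectified), "camera_from_world" (4x4, takes a point from world to camera coordinates). Camera axes: x right, y down, z forward; pixel columns grow to the right and rows downward; lengths in m; the calibration is good to about 2 mm. A picture is of the moment at which its call begins. camera_info takes no time and is no camera call.
- bot.job_done(): hands the job in; it is judged then, once.
Trained networks look in the newest picture that a camera, given by its name, has taken for a name from the list of things; names that differ only in an ending like _2 or _b are one class to them, and where a whole thing is asked for, a point or a joint stands for the part that bears it (a point fixed in the world has none). Each returns a list of dicts, best first, with "confidence" (0 to 1); they miss things now and then, are a little off and sometimes report something else, mostly with a low value. They report only what shows in the picture. A call takes as long as a camera call. They do not tell look-alikes from the thing itself.
- bot.silhouettes(camera, target): "mask" (400x640 bool, what is visible of it) and "uv" ([column, row] in pixels, amid what is visible of it).
- bot.spot_point(camera, target): "uv" ([column, row] in pixels: a listed point, or the origin of a listed thing).
The state is a dict: "clock": time; "joint_pos": joint angles; "joint_vel": joint speeds; "tau": joint torques, N m; "eef_pos": TCP position; "tool_rot": TCP orientation; "ft_force": force on the tool from outside, world axes, zero at the start; "ft_torque": the same for the moment, N m; "grip_width": finger opening in m; "grasp_force": force on a finger pad.
Only numpy, scipy, OpenCV 4.12 (cv2) and the standard library are available. Lean on these libraries where they do the work, as an engineer would, in place of code of your own. Each camera call takes 0.05 s, during which the arm holds its last target. There are 200 camera calls.

## Working session

There is one attempt and no reset: what is moved stays moved. The work goes in short steps, Python scripts to look and compute and a shell command to move; the robot and the scene stay as the last step left them, time stands still between calls to the robot, and variables do not carry over. Pictures are saved under pics/ and viewed, at most 12 in all, crops included, and the job is handed in when it is done.

```bash
mkdir -p pics; cat > h.py <<'E'
import numpy as np,cv2
from workcell import bot
def ray(cam,uv):
    i=bot.camera_info(cam);K=np.array(i["intrinsics"]);D=np.array(i["distortion"]);T=np.array(i["camera_from_world"])
    n=cv2.undistortPoints(np.array([[uv]],float),K,D)[0,0]
    R=T[:3,:3];return -R.T@T[:3,3],R.T@np.array([n[0],n[1],1.])
def at_z(cam,uv,z):
    o,d=ray(cam,uv);return (o+d*(z-o[2])/d[2]).round(4)
def proj(cam,p):
    i=bot.camera_info(cam);T=np.array(i["camera_from_world"])
    return cv2.projectPoints(np.array(p,float).reshape(-1,1,3),cv2.Rodrigues(T[:3,:3])[0],T[:3,3],np.array(i["intrinsics"]),np.array(i["distortion"]))[0][:,0]
E
python3 - <<'E'
from h import *
for c in("top","side"):
    cv2.imwrite(f"pics/{c}0.png",bot.camera(c))
    print(c,ray(c,(320,200)))
    for t in("stand","finished_stand","stand_seat","stand_top","roller","sleeve","sleeve_center"):
        z={"stand_seat":.025,"stand_top":.11,"sleeve_center":.035}.get(t,0)
        for r in bot.spot_point(c,t): print(c,t,round(r["confidence"],2),np.round(r["uv"],1),at_z(c,r["uv"],z)[:2])
E
```

```text
top (array([0.42687841, 0.00857225, 1.29226464]), array([ 0.08304015, -0.01202231, -0.99652405]))
top stand 0.67 [364.4 197.7] [ 0.5449 -0.1382]
top finished_stand 0.92 [279.2 174.2] [0.6079 0.1156]
top stand_seat 0.64 [367.4 199.1] [ 0.5387 -0.1441]
top stand_top 0.84 [369.6 191.6] [ 0.5518 -0.1395]
top roller 0.81 [246.6 243.1] [0.4028 0.2039]
top roller 0.74 [193.7 239.9] [0.4083 0.3577]
top roller 0.73 [203.4 288. ] [0.2707 0.3233]
top roller 0.72 [213.4 193.5] [0.5454 0.3066]
top sleeve 0.55 [368.9 194.9] [ 0.5535 -0.1514]
top sleeve_center 0.71 [432.7 221. ] [ 0.4796 -0.3324]
side (array([ 0.03928115, -0.68328309,  0.79435096]), array([ 0.43461753,  0.61286957, -0.65996435]))
side stand 0.75 [357.4 241.5] [ 0.5449 -0.1441]
side finished_stand 0.62 [321.6 182. ] [0.6176 0.1224]
side stand_seat 0.7 [361.5 234.8] [ 0.5534 -0.1488]
side stand_top 0.83 [357.5 209.7] [ 0.5453 -0.1345]
side roller 0.98 [249.7 193. ] [0.4046 0.2104]
side roller 0.95 [227.8 171.8] [0.3972 0.3511]
side roller 0.93 [275.1 166.4] [0.5402 0.2835]
side roller 0.73 [195.1 193.1] [0.2656 0.3114]
side sleeve 0.96 [382.7 299.2] [ 0.4748 -0.3219]
side sleeve_center 0.65 [386.5 288.7] [ 0.4823 -0.3217]
```

View pics/top0.png

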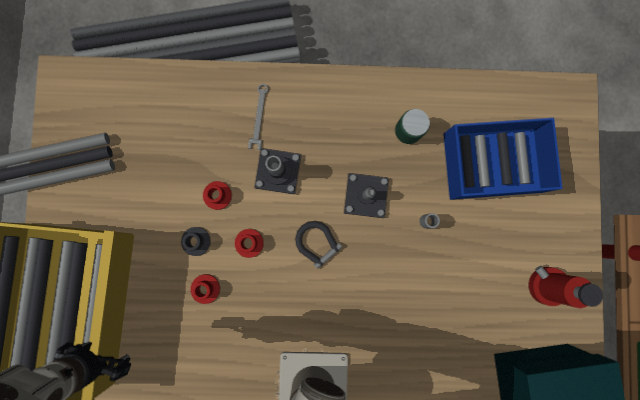

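View pics/side0.png

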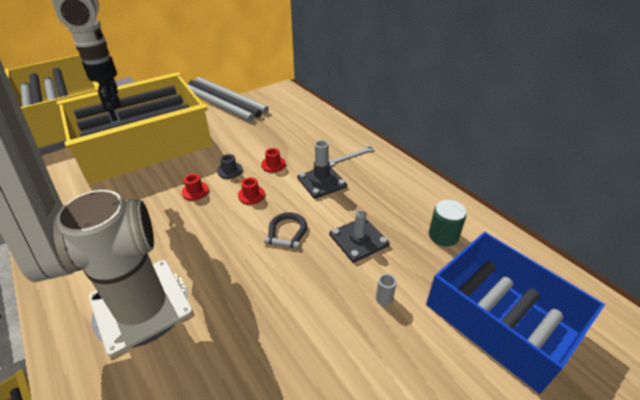

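Top view: the dark roller is at (195,240). The look-alikes are the red ones at (217,195), (249,243) and (205,289), plus the one already on the finished stand at (275,165). The sleeve is at (431,220), and its look-alikes are the finished stand's sleeve and the bars in the blue bin (465–525,160). The bare stand is at (368,195). I choose the dark roller. Next I'll refine the positions with masks and check it in a crop.

```bash
cat >> h.py <<'E'
from scipy.optimize import least_squares
A=np.linspace(0,2*np.pi,48,endpoint=False)
def ring(r,z): return np.c_[r*np.cos(A),r*np.sin(A),np.full(48,z)]
MOD={"roller":[[ring(.042,0),ring(.042,.01)],[ring(.025,.01),ring(.025,.055)]],"sleeve":[[ring(.021,0),ring(.021,.07)]]}
def centroid(c,parts,xyz):
    m=np.zeros((1600,2560),np.uint8)
    for p in parts:
        h=cv2.convexHull(((proj(c,np.vstack(p)+xyz)+.5)*4).astype(np.float32)); cv2.fillConvexPoly(m,np.round(h*16).astype(np.int32),1,shift=4)
    ys,xs=np.nonzero(m); return np.array([xs.mean(),ys.mean()])/4-.5+.125, m.sum()/16
def fit(parts,obs,xy0,z=0):
    f=lambda q:np.concatenate([centroid(c,parts,[*q,z])[0]-uv for c,uv in obs.items()])
    s=least_squares(f,xy0,diff_step=.01); return s.x.round(4),s.fun.round(2)
def masks(t,near,z=0,tol=.06):
    o={}
    for c in("top","side"):
        for r in bot.silhouettes(c,t):
            ys,xs=np.nonzero(r["mask"]);u=np.array([xs.mean(),ys.mean()])
            if np.linalg.norm(u-proj(c,[*near,z+.03])[0])<12: 
                o[c]=u;print(t,c,round(r["confidence"],2),u.round(1),len(xs),"model",centroid(c,MOD[t],[*near,z])[1] if t in MOD else ""); break
    return o
E
python3 - <<'E'
from h import *
for c in("top","side"): bot.camera(c)
for t,n in(("roller",(.404,.353)),("sleeve",(.476,-.324))):
    o=masks(t,n); print(fit(MOD[t],o,n)); 
    for c in o: print(c,fit(MOD[t],{c:o[c]},n))
# stand: plate corner model incl. collar/axle
pl=np.array([[x,y] for x in(-.06,.06) for y in(-.06,.06)])
a=np.deg2rad(-5);R=np.array([[np.cos(a),-np.sin(a)],[np.sin(a),np.cos(a)]])
pl=pl@R.T
MOD["stand"]=[[np.c_[pl,np.zeros(4)],np.c_[pl,np.full(4,.015)]],[ring(.026,.015),ring(.026,.025)],[ring(.014,.025),ring(.014,.099),ring(.009,.11)]]
n=(.546,-.141);o=masks("stand",n);print(fit(MOD["stand"],o,n))
for c in o: print(c,fit(MOD["stand"],{c:o[c]},n))
im=[cv2.resize(bot.camera(c)[y-30:y+30,x-40:x+40],None,fx=5,fy=5,interpolation=2) for c,x,y in(("top",195,240),("side",228,165),("top",368,195),("side",360,230))]
cv2.imwrite("pics/c1.png",np.vstack([np.hstack(im[:2]),np.hstack(im[2:])]))
print(bot.get_obs()["clock"],bot.get_obs()["tool_rot"])
E
```

```text
roller top 0.93 [195.7 241.1] 604 model 701.4375
roller side 0.55 [228.7 166.9] 444 model 493.3125
(array([0.4048, 0.3512]), array([-0.23,  0.26,  0.39,  0.09]))
top (array([0.4056, 0.3506]), array([-0., -0.]))
side (array([0.404 , 0.3524]), array([-0., -0.]))
sleeve top 0.65 [429.2 220.4] 239 model 267.9375
sleeve side 0.64 [385.6 289.4] 568 model 568.75
(array([ 0.4798, -0.3214]), array([ 0.15,  0.5 ,  0.25, -0.46]))
top (array([ 0.4813, -0.3209]), array([0., 0.]))
side (array([ 0.4785, -0.322 ]), array([-0., -0.]))
stand top 0.57 [366.5 195.3] 1694 model 1716.3125
stand side 0.74 [358.8 238.1] 1690 model 1784.625
(array([ 0.5509, -0.1421]), array([-0.16,  0.33,  0.26, -0.12]))
top (array([ 0.5518, -0.1426]), array([0., 0.]))
side (array([ 0.5499, -0.1419]), array([-0.01,  0.01]))
1.4 [ 1.50323498e-01  9.88636862e-01 -9.02956546e-06 -9.49211454e-06]
```

View pics/c1.png

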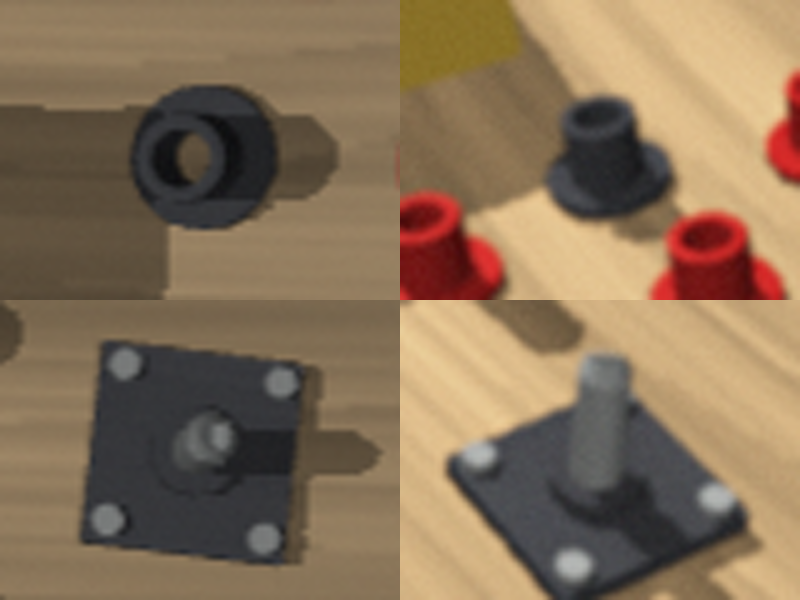

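The crop confirms the choice: the dark roller stands flange down (top view centre about (195,240)), the red ones are distinct, and the bare axle is upright. I'll move above the roller.

```bash
python3 -m inch '[256,-126,0,0,0,0,100, 256,-126,0,0,0,0,100, 256,-126,0,0,0,0,100, 256,-126,0,0,0,0,100, 256,-126,0,0,0,0,100, 256,-126,0,0,0,0,100, 256,-126,0,0,0,0,100, 256,-126,0,0,0,0,100]'; python3 -m inch '[0,0,-40,0,0,0,100, 0,0,-80,0,0,0,100, 0,0,-105,0,0,0,100, 0,0,-105,0,0,0,100, 0,0,-105,0,0,0,100]'
python3 - <<'E'
from h import *
o=bot.get_obs();print(o["eef_pos"],o["joint_pos"],o["grip_width"],o["clock"],o["ft_force"])
im=[]
for c in("top","side"):
    u=proj(c,[.405,.351,.1])[0].astype(int);u=np.maximum(u,[50,50]);I=bot.camera(c)
    im.append(cv2.resize(I[u[1]-50:u[1]+50,u[0]-50:u[0]+50],None,fx=4,fy=4,interpolation=2))
cv2.imwrite("pics/c2.png",np.hstack(im))
E
```

```text
clock: 2.07
eef_pos: [0.4099, 0.3484, 0.253]
tool_rot: [0.154, 0.988, -0.0, 0.001]
ft_force: [-0.2, 0.5, 0.4]
grip_width: 0.0853
grasp_force: 0.0
clock: 2.48
eef_pos: [0.4035, 0.3509, 0.1473]
tool_rot: [0.15, 0.989, -0.001, -0.001]
ft_force: [0.3, 0.4, -0.1]
grip_width: 0.0855
grasp_force: 0.0
[0.40350814 0.35085046 0.14734218] [ 7.15651196e-01  3.79714154e-01 -8.60243369e-02  1.10881437e+00
  1.05330474e-04  1.01717016e+00] 0.08545681009817732 2.4833 [ 0.27923224  0.39856338 -0.14942869]
```

View pics/c2.png

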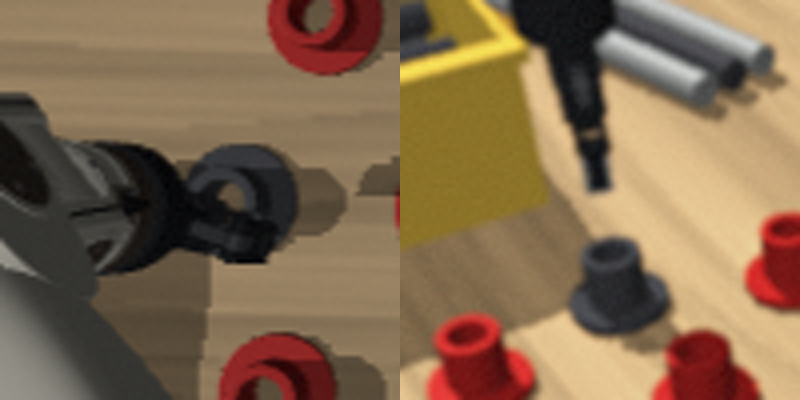

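The gripper is above the dark roller in both views, between the red ones. I'll descend and close.

```bash
python3 -m inch '[0,0,-35,0,0,0,100, 0,0,-65,0,0,0,100, 0,0,-85,0,0,0,100, 0,0,-95,0,0,0,100, 0,0,-101,0,0,0,100, 0,0,-101,0,0,0,100]'; python3 -m inch '[0,0,0,0,0,0,50, 0,0,0,0,0,0,50, 0,0,0,0,0,0,30, 0,0,0,0,0,0,30, 0,0,0,0,0,0,30, 0,0,0,0,0,0,30, 0,0,0,0,0,0,30, 0,0,0,0,0,0,30]'
```

```text
clock: 3.08
eef_pos: [0.4052, 0.3521, 0.048]
tool_rot: [0.15, 0.989, 0.0, 0.0]
ft_force: [0.4, 0.4, 0.4]
grip_width: 0.0854
grasp_force: 0.0
clock: 3.75
eef_pos: [0.4057, 0.3522, 0.0494]
tool_rot: [0.15, 0.989, 0.001, 0.001]
ft_force: [-0.2, -0.9, 6.5]
grip_width: 0.0489
grasp_force: 61.2
```

```bash
python3 -m inch '[0,0,15,0,0,0,30, 0,0,40,0,0,0,30, 0,0,80,0,0,0,30, 0,0,120,0,0,0,30, 0,0,150,0,0,0,30, 0,0,150,0,0,0,30, 0,0,150,0,0,0,30]'
python3 - <<'E'
from h import *
o=bot.get_obs();print(o["eef_pos"],o["ft_force"],o["ft_torque"])
for c in("top","side"):
    I=bot.camera(c); u=proj(c,[*o["eef_pos"][:2],o["eef_pos"][2]-.02])[0].astype(int)
    for r in bot.silhouettes(c,"roller"):print(c,r["uv"],r["confidence"])
    cv2.imwrite(f"pics/l_{c}.png",cv2.resize(I[max(u[1]-40,0):u[1]+40,u[0]-40:u[0]+40],(400,400),interpolation=2))
cv2.imwrite("pics/c3.png",np.hstack([cv2.imread("pics/l_top.png"),cv2.imread("pics/l_side.png")]))
E
```

```text
clock: 4.33
eef_pos: [0.4056, 0.3523, 0.1998]
tool_rot: [0.15, 0.989, 0.002, 0.002]
ft_force: [1.2, -0.0, -4.1]
grip_width: 0.0493
grasp_force: 63.1
[0.40564106 0.35230392 0.19977519] [ 1.22969163 -0.04821639 -4.09304478] [0.01514488 0.02788533 0.00918739]
top [182.2, 234.4] 0.91
top [217.1, 194.0] 0.8
top [205.1, 288.7] 0.68
top [252.9, 243.8] 0.59
side [218.9, 132.2] 0.9
side [192.7, 187.4] 0.85
side [272.4, 166.0] 0.81
side [247.4, 189.6] 0.78
```

View pics/c3.png

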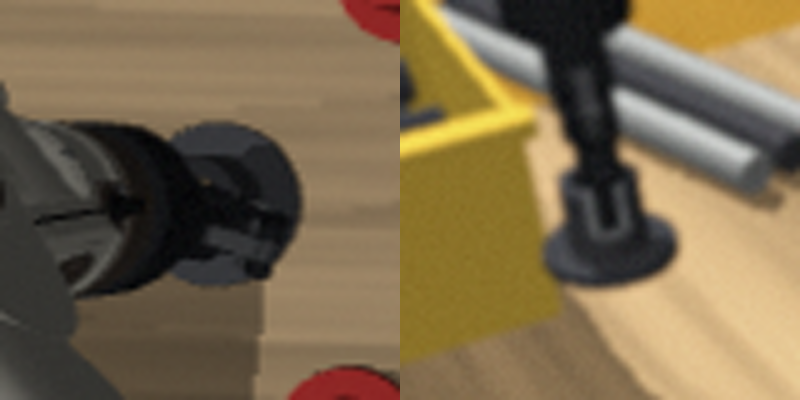

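Roller is held (about 4 N, width 49 mm, level). I'll carry it over the bare stand.

```bash
python3 -m inch '[5,-15,5,0,0,0,30, 13,-45,10,0,0,0,30, 24,-80,10,0,0,0,30, 34,-115,10,0,0,0,30, 44,-150,10,0,0,0,30, 55,-185,10,0,0,0,30, 65,-220,10,0,0,0,30, 76,-255,10,0,0,0,30]'; python3 -m inch '[10,-35,0,0,0,0,30, 21,-70,0,0,0,0,30, 31,-105,0,0,0,0,30, 42,-140,0,0,0,0,30, 52,-175,0,0,0,0,30, 62,-208,0,0,0,0,30, 68,-228,0,0,0,0,30, 70,-238,0,0,0,0,30]'; python3 -m inch '[0,0,0,0,0,0,30, 0,0,0,0,0,0,30]'
cat > chk.py <<'E'
from h import *
import sys
t=sys.argv[1];base=float(sys.argv[2])
o=bot.get_obs();e=o["eef_pos"];print("clock",o["clock"],"eef",e.round(4) if hasattr(e,"round") else e,"f",np.round(o["ft_force"],1),"g",o["grip_width"])
z=e[2]-base;ims=[]
for c in("top","side"):
    I=bot.camera(c);u=proj(c,[.551,-.142,.1])[0].astype(int)
    ims.append(cv2.resize(I[u[1]-40:u[1]+40,u[0]-40:u[0]+40],(400,400),interpolation=2))
    for r in bot.silhouettes(c,t)+bot.spot_point(c,t): 
        print(c,"mask" if "mask" in r else "pt",round(r["confidence"],2),np.round(r["uv"],1),at_z(c,r["uv"],z)[:2])
    print(c,"expected",proj(c,[e[0],e[1],z])[0].round(1),"flange axis")
    for r in bot.spot_point(c,"stand_top"):print(c,"stand_top",round(r["confidence"],2),at_z(c,r["uv"],.11))
cv2.imwrite(f"pics/{sys.argv[3]}.png",np.hstack(ims))
E
python3 chk.py roller .048 c4
```

```text
clock: 5.2
eef_pos: [0.4796, 0.0945, 0.2055]
tool_rot: [0.15, 0.989, -0.001, -0.002]
ft_force: [0.8, 0.2, -3.4]
grip_width: 0.0486
grasp_force: 63.2
clock: 5.87
eef_pos: [0.5503, -0.1446, 0.2049]
tool_rot: [0.152, 0.988, -0.0, -0.002]
ft_force: [0.9, -0.0, -3.4]
grip_width: 0.0486
grasp_force: 63.2
clock: 6.03
eef_pos: [0.5496, -0.1412, 0.2057]
tool_rot: [0.151, 0.989, 0.001, -0.002]
ft_force: [-1.0, 0.6, -3.3]
grip_width: 0.0486
grasp_force: 63.2
clock 6.0333 eef [ 0.5496 -0.1412  0.2057] f [-1.   0.6 -3.3] g 0.04859401009507905
top mask 0.97 [253.4 242.5] [0.4077 0.1627]
top mask 0.84 [217.5 195.2] [0.5269 0.2595]
top mask 0.73 [206.1 286.1] [0.2946 0.2783]
top mask 0.45 [363.3 195.7] [ 0.5356 -0.1173]
top pt 0.92 [211.8 194.1] [0.5293 0.2743]
top pt 0.91 [250. 245.] [0.4011 0.1712]
top pt 0.59 [205.  287.3] [0.2916 0.2809]
top pt 0.55 [370.9 191.2] [ 0.5479 -0.1369]
top pt 0.49 [311.6 243.7] [0.4082 0.0136]
top expected [372.6 190.6] flange axis
top stand_top 0.69 [ 0.5459 -0.1337  0.11  ]
side mask 0.84 [356.3 194.6] [ 0.5429 -0.1285]
side mask 0.7 [195.1 189. ] [0.2269 0.1293]
side mask 0.62 [251.4 190.5] [0.3402 0.0391]
side mask 0.58 [273.4 162. ] [0.4474 0.1118]
side pt 0.87 [358.5 194.8] [ 0.5468 -0.1323]
side pt 0.86 [273.4 169.2] [0.4306 0.0834]
side pt 0.81 [199.  189.2] [0.2347 0.1226]
side pt 0.76 [248.8 194. ] [0.3285 0.0309]
side expected [361.7 196.3] flange axis
side stand_top 0.89 [ 0.5483 -0.1344  0.11  ]
side stand_top 0.59 [ 0.6398 -0.3292  0.11  ]
```

View pics/c4.png

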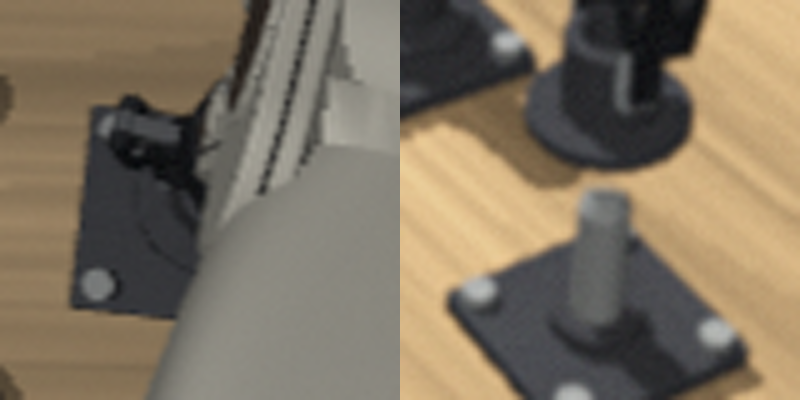

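```bash
python3 - <<'E'
from h import *
for p in([.551,-.142],[.547,-.134]):
  print(p,"top tip",proj("top",[*p,.11])[0].round(1),"side tip",proj("side",[*p,.11])[0].round(1),"side base",proj("side",[*p,.025])[0].round(1))
# overlay on magnified crops of initial images with model outlines for stand at fit
MOD_=[[ring(.026,.025)],[ring(.014,.025)],[ring(.009,.11)],[ring(.014,.099)]]
ims=[]
for c,x,y in(("top",368,195),("side",360,230)):
  I=cv2.imread(f"pics/{c}0.png")[y-30:y+30,x-30:x+30];I=cv2.resize(I,(400,400),interpolation=2);s=400/60
  for m in MOD_:
    u=(proj(c,m[0]+[.551,-.142,0])-[x-30,y-30]+.5)*s
    cv2.polylines(I,[np.round(u).astype(int)],True,(0,255,255),1)
  ims.append(I)
cv2.imwrite("pics/c5.png",np.hstack(ims))
E
```

```text
[0.551, -0.142] top tip [370.5 191.9] side tip [361.1 210.4] side base [359.2 233.7]
[0.547, -0.134] top tip [367.5 193.3] side tip [357.9 209.3] side base [356.1 232.6]
```

View pics/c5.png

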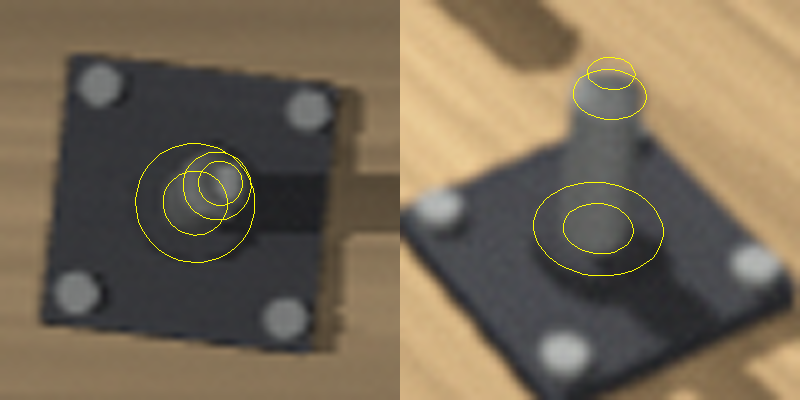

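```bash
python3 - <<'E'
from h import *
I=bot.camera("side");e=bot.get_obs()["eef_pos"];g=cv2.resize(cv2.cvtColor(I,6),None,fx=8,fy=8,interpolation=cv2.INTER_LINEAR)
print(e,at_z("side",(361.1,211.9),.11),at_z("top",(371.6,192.2),.11))
# flange lower envelope: last dark->bright transition scanning up from below
pts=[]
for u in np.arange(348,376,2):
    col=g[:,int((u+.5)*8)].astype(float)
    for r in range(int(198*8),int(211*8)):
        if col[r]>95 and col[r-1]<=95: pts.append((u,(r+.5)/8-.5));break
pts=np.array(pts);print(pts.round(1).tolist())
def f(q):
    h=proj("side",np.vstack([ring(.042,0),ring(.042,.01)])+[q[0],q[1],e[2]-.048]); c=h.mean(0)
    low=h[h[:,1]>c[1]];low=low[np.argsort(low[:,0])]
    # envelope from hull
    hull=cv2.convexHull(h.astype(np.float32))[:,0];
    return [cv2.pointPolygonTest(hull.reshape(-1,1,2),(float(a),float(b)),True) for a,b in pts]
s=least_squares(f,e[:2],diff_step=.005,loss="soft_l1",f_scale=.5);print(s.x.round(4),np.round(s.fun,1))
E
```

```text
[ 0.5506528  -0.14095086  0.20755285] [ 0.5474 -0.1461  0.11  ] [ 0.5503 -0.145   0.11  ]
[[348.0, 203.9], [350.0, 205.6], [352.0, 206.7], [354.0, 207.9], [356.0, 206.7], [358.0, 206.6], [360.0, 206.8], [362.0, 206.9], [364.0, 206.7], [366.0, 206.6], [368.0, 206.2], [370.0, 205.7], [372.0, 204.8], [374.0, 203.6]]
[ 0.5449 -0.1386] [-0.1 -0.5 -0.8 -1.4  0.2  0.7  0.5  0.4  0.5  0.2  0.1 -0.2 -0.3 -0.5]
```

```bash
python3 -m inch '[-1,-4,-10,0,0,0,30, -1,-4,-25,0,0,0,30, -1,-4,-40,0,0,0,30, -1,-4,-46,0,0,0,30, -1,-4,-50,0,0,0,30, -1,-4,-53,0,0,0,30, -1,-4,-56,0,0,0,30, -1,-4,-56,0,0,0,30]'
python3 - <<'E'
from h import *
g=cv2.resize(cv2.cvtColor(bot.camera("side"),6),None,fx=8,fy=8,interpolation=cv2.INTER_LINEAR)
print(bot.get_obs()["ft_force"],bot.get_obs()["ft_torque"])
I=bot.camera("side")[160:270,300:410];I=cv2.resize(I,(550,550),interpolation=2)
for q,c in(((.551-.001,-.146),(0,255,255)),):
  for m in(ring(.042,.104),ring(.026,.025)):
    cv2.polylines(I,[np.round((proj("side",m+[*q,0])-[300,160]+.5)*5).astype(int)],True,c,1)
cv2.imwrite("pics/c6.png",I)
E
```

```text
clock: 7.15
eef_pos: [0.5502, -0.1453, 0.1516]
tool_rot: [0.15, 0.989, 0.001, 0.001]
ft_force: [0.3, 1.6, -3.6]
grip_width: 0.0488
grasp_force: 63.3
[-0.10931296  0.60320795 -3.87915799] [ 0.34880569 -0.17883898  0.00324955]
```

View pics/c6.png

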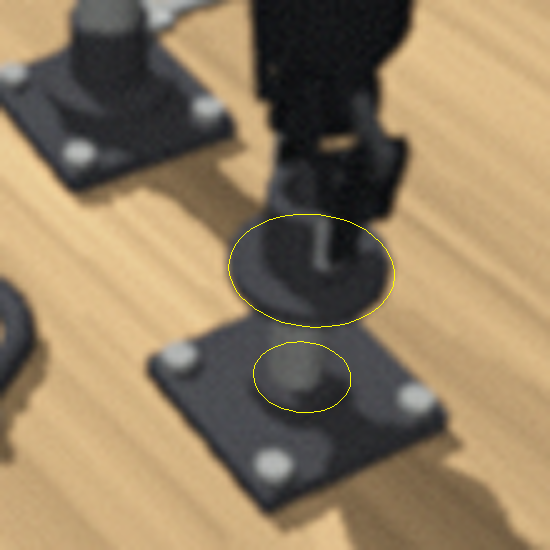

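```bash
python3 -m inch '[0,0,-2,0,0,0,30, 0,0,-4,0,0,0,30, 0,0,-6,0,0,0,30, 0,0,-8,0,0,0,30, 0,0,-8,0,0,0,30]'; python3 -c "
from h import *
o=bot.get_obs();print(o['ft_torque'],o['ft_force'])"
```

```text
clock: 7.67
eef_pos: [0.5509, -0.144, 0.1438]
tool_rot: [0.15, 0.989, 0.002, 0.001]
ft_force: [3.7, 6.1, -2.1]
grip_width: 0.0492
grasp_force: 63.5
[ 1.54675363 -0.84027409  0.02081832] [ 3.70600414  6.10588166 -2.12820539]
```

```bash
python3 -m inch '[0.5,1,0,0,0,0,30, 1,2,0,0,0,0,30, 1,2,0,0,0,0,30, 1,2,0,0,0,0,30]'; python3 -c "
from h import *
o=bot.get_obs();print(o['ft_torque'],o['ft_force'])"
```

```text
clock: 8.0
eef_pos: [0.5508, -0.1436, 0.1433]
tool_rot: [0.15, 0.989, 0.0, 0.0]
ft_force: [2.4, 2.3, -1.8]
grip_width: 0.0487
grasp_force: 63.4
[ 0.65104136 -0.39621614  0.02758921] [ 2.42238966  2.31325419 -1.81505014]
```

```bash
python3 -m inch '[1,1,0,0,0,0,30, 1.5,2,0,0,0,0,30, 1.5,2,-2,0,0,0,30, 1.5,2,-4,0,0,0,30, 1.5,2,-7,0,0,0,30, 1.5,2,-10,0,0,0,30, 1.5,2,-10,0,0,0,30]'; python3 -c "
from h import *
o=bot.get_obs();print(o['ft_torque'],o['ft_force'])"
```

```text
clock: 8.58
eef_pos: [0.5514, -0.1416, 0.1322]
tool_rot: [0.15, 0.989, -0.0, -0.001]
ft_force: [-0.5, -0.3, -3.5]
grip_width: 0.0488
grasp_force: 63.3
[ 0.01790845 -0.00341165  0.03636999] [-0.5153348  -0.30104992 -3.47275556]
```

It moves freely on the axle, so I'll keep going down.

```bash
python3 -m inch '[0,0,-6,0,0,0,30, 0,0,-14,0,0,0,30, 0,0,-22,0,0,0,30, 0,0,-30,0,0,0,30, 0,0,-38,0,0,0,30, 0,0,-45,0,0,0,30, 0,0,-50,0,0,0,30, 0,0,-52,0,0,0,30]'; python3 -m inch '[0,0,-2,0,0,0,30, 0,0,-4,0,0,0,30, 0,0,-5,0,0,0,30, 0,0,-6,0,0,0,30, 0,0,-6,0,0,0,30]';python3 -c "
from h import *
o=bot.get_obs();print(o['ft_torque'],o['ft_force'])"
```

```text
clock: 9.25
eef_pos: [0.5514, -0.1414, 0.0799]
tool_rot: [0.15, 0.989, 0.0, -0.001]
ft_force: [0.2, -0.2, -3.5]
grip_width: 0.0489
grasp_force: 63.3
clock: 9.67
eef_pos: [0.5522, -0.1416, 0.0754]
tool_rot: [0.15, 0.989, -0.0, 0.0]
ft_force: [-0.1, -0.5, -3.8]
grip_width: 0.0488
grasp_force: 63.3
[0.02959785 0.0116064  0.03505024] [-0.1158014  -0.50719546 -3.81596802]
```

```bash
python3 -m inch '[0,0,-1,0,0,0,30, 0,0,-2,0,0,0,30, 0,0,-3,0,0,0,30, 0,0,-3,0,0,0,30]'; python3 -m inch '[0,0,-0.5,0,0,0,30, 0,0,-1,0,0,0,30, 0,0,-1,0,0,0,30]'
```

```text
clock: 10.0
eef_pos: [0.5524, -0.1417, 0.0744]
tool_rot: [0.15, 0.989, -0.0, 0.001]
ft_force: [-3.8, 0.4, 7.3]
grip_width: 0.0485
grasp_force: 64.4
clock: 10.25
eef_pos: [0.5525, -0.1417, 0.0744]
tool_rot: [0.15, 0.989, -0.0, 0.001]
ft_force: [-5.6, 0.9, 13.6]
grip_width: 0.0488
grasp_force: 64.9
```

Seated: the force reversed at TCP z 0.0744, exactly 25 mm above the table grasp. I'll relax the pressure, open, rise and go to the sleeve.

```bash
python3 -m inch '[0,0,1.5,0,0,0,30, 0,0,3,0,0,0,30, 0,0,3,0,0,0,60, 0,0,3,0,0,0,80, 0,0,3,0,0,0,100, 0,0,3,0,0,0,100, 0,0,3,0,0,0,100, 0,0,3,0,0,0,100]'; python3 -m inch '[0,0,10,0,0,0,100, 0,0,30,0,0,0,100, 0,0,60,0,0,0,100, 0,0,90,0,0,0,100, 0,0,110,0,0,0,100, 0,0,120,0,0,0,100]'; python3 -m inch '[-18,-45,0,0,0,0,100, -36,-90,0,0,0,0,100, -54,-135,0,0,0,0,100, -72,-179,0,0,0,0,100, -72,-179,0,0,0,0,100, -72,-179,0,0,0,0,100]'
python3 - <<'E'
from h import *
o=bot.get_obs();print(o["clock"],o["eef_pos"],o["joint_pos"])
ims=[]
for c in("top","side"):
    I=bot.camera(c)
    for n,x0,y0 in(((.5515,-.143,.05),0,0),((.48,-.321,.07),0,0)):
        u=proj(c,n)[0].astype(int);ims.append(cv2.resize(I[u[1]-30:u[1]+30,u[0]-40:u[0]+40],(400,300),interpolation=2))
cv2.imwrite("pics/c7.png",np.vstack([np.hstack(ims[:2]),np.hstack(ims[2:])]))
for t,n,z in(("sleeve",(.48,-.3214),0),("roller",(.551,-.143),.025)):
    ob=masks(t,n,z);
    for c in ob:print(t,c,fit(MOD[t],{c:ob[c]},n,z))
E
```

```text
clock: 10.92
eef_pos: [0.5522, -0.1416, 0.0742]
tool_rot: [0.15, 0.989, 0.0, -0.0]
ft_force: [-0.4, 0.2, 0.3]
grip_width: 0.0855
grasp_force: 0.0
clock: 11.42
eef_pos: [0.5538, -0.142, 0.1987]
tool_rot: [0.15, 0.989, -0.0, 0.003]
ft_force: [1.1, -0.7, 0.6]
grip_width: 0.0855
grasp_force: 0.0
clock: 11.92
eef_pos: [0.4775, -0.3252, 0.1938]
tool_rot: [0.154, 0.988, -0.001, -0.001]
ft_force: [0.1, 0.6, 0.2]
grip_width: 0.0855
grasp_force: 0.0
11.9167 [ 0.47751342 -0.32522944  0.19384894] [-0.59692731  0.42452874  0.11004368  1.25661568 -0.00204023 -0.28824364]
sleeve top 0.59 [428.6 222.1] 169 model 267.1875
sleeve side 0.79 [385.9 289.4] 559 model 566.5
sleeve top (array([ 0.4762, -0.319 ]), array([-0.,  0.]))
sleeve side (array([ 0.4789, -0.3224]), array([ 0., -0.]))
roller top 0.78 [367.1 194.3] 562 model 682.8125
roller side 0.72 [359.  231.4] 675 model 792.5
roller top (array([ 0.5524, -0.142 ]), array([ 0., -0.]))
roller side (array([ 0.5465, -0.1447]), array([-0.,  0.]))
```

View pics/c7.png

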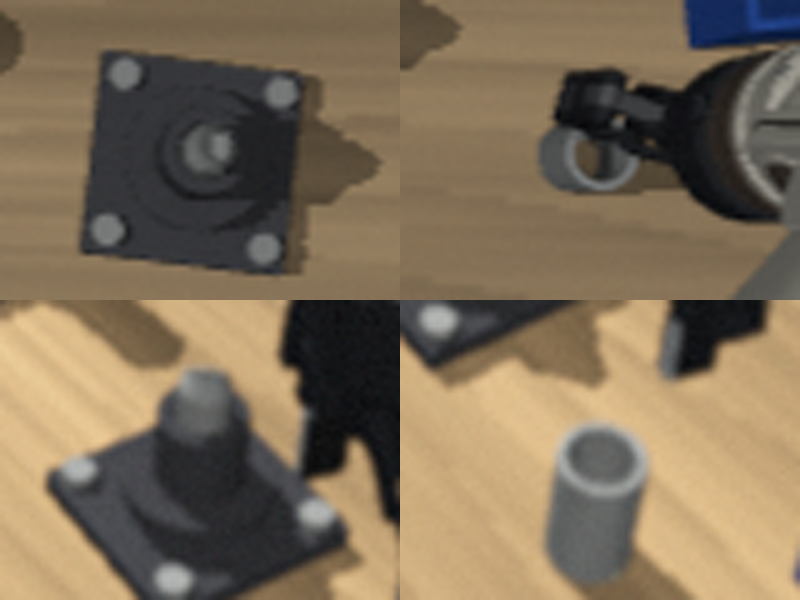

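The roller is seated on the shoulder with the axle through it. The sleeve is upright at top px (430,221), under the gripper. I'll descend and grip.

```bash
python3 -m inch '[0,0,-30,0,0,0,100, 0,0,-65,0,0,0,100, 0,0,-100,0,0,0,100, 0,0,-125,0,0,0,100, 0,0,-140,0,0,0,100, 0,0,-146,0,0,0,100, 0,0,-146,0,0,0,100]'; python3 -m inch '[0,0,0,0,0,0,55, 0,0,0,0,0,0,40, 0,0,0,0,0,0,20, 0,0,0,0,0,0,20, 0,0,0,0,0,0,20, 0,0,0,0,0,0,20, 0,0,0,0,0,0,20, 0,0,0,0,0,0,20]'; python3 -m inch '[0,0,0,0,0,0,20, 0,0,0,0,0,0,20]'
```

```text
clock: 12.8
eef_pos: [0.4796, -0.3188, 0.0467]
tool_rot: [0.149, 0.989, 0.001, -0.002]
ft_force: [-0.4, 0.3, 0.1]
grip_width: 0.085
grasp_force: 0.0
clock: 13.47
eef_pos: [0.4812, -0.3214, 0.0502]
tool_rot: [0.15, 0.989, -0.001, 0.002]
ft_force: [-0.2, 0.4, 6.2]
grip_width: 0.0415
grasp_force: 60.3
clock: 13.63
eef_pos: [0.4812, -0.3213, 0.0502]
tool_rot: [0.15, 0.989, -0.001, 0.002]
ft_force: [-0.6, 0.8, 5.8]
grip_width: 0.0411
grasp_force: 60.3
```

```bash
python3 -m inch '[0,0,10,0,0,0,20, 0,0,35,0,0,0,20, 0,0,70,0,0,0,20, 0,0,105,0,0,0,20, 0,0,135,0,0,0,20, 0,0,148,0,0,0,20, 0,0,150,0,0,0,20, 0,0,150,0,0,0,20]'; python3 -m inch '[6,15,0,0,0,0,20, 20,48,0,0,0,0,20, 34,85,0,0,0,0,20, 48,120,0,0,0,0,20, 62,153,0,0,0,0,20, 70,174,0,0,0,0,20, 72,179,0,0,0,0,20, 72,179,0,0,0,0,20]'; python3 -m inch '[0,0,0,0,0,0,20, 0,0,0,0,0,0,20]'
python3 - <<'E'
from h import *
I=bot.camera("side")[150:260,300:410];bot.camera("top")
o=bot.get_obs();print(o["eef_pos"],o["ft_force"],o["ft_torque"],o["clock"])
I=cv2.resize(I,(550,550),interpolation=2)
for m in(ring(.021,.15),ring(.009,.11)):
    cv2.polylines(I,[np.round((proj("side",m+[.5525,-.142,0])-[300,150]+.5)*5).astype(int)],True,(0,255,255),1)
cv2.imwrite("pics/c8.png",I)
E
```

```text
clock: 14.3
eef_pos: [0.4803, -0.3208, 0.1993]
tool_rot: [0.15, 0.989, -0.0, 0.001]
ft_force: [-0.6, -0.9, -4.0]
grip_width: 0.041
grasp_force: 61.2
clock: 14.97
eef_pos: [0.5513, -0.1395, 0.1959]
tool_rot: [0.149, 0.989, 0.0, -0.002]
ft_force: [-0.0, -0.4, -1.8]
grip_width: 0.0416
grasp_force: 61.4
clock: 15.13
eef_pos: [0.5511, -0.1426, 0.1972]
tool_rot: [0.151, 0.989, -0.0, -0.001]
ft_force: [-0.1, 0.6, -2.9]
grip_width: 0.0414
grasp_force: 61.4
[ 0.55141325 -0.14296156  0.19783397] [-1.04666195  1.13313451 -2.52961459] [ 4.20127072e-05 -1.21038939e-03 -1.62180581e-02] 15.2333
```

View pics/c8.png

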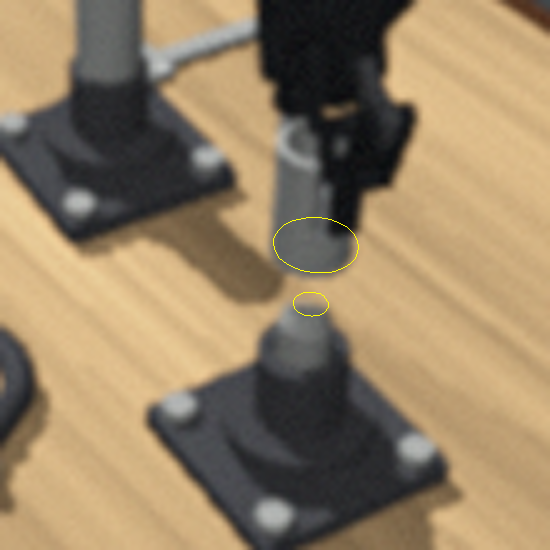

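The sleeve and axle tip are offset from the overlay by the same few pixels, so they are aligned. I'll descend, watching the forces.

```bash
python3 -m inch '[0,0,-8,0,0,0,20, 0,0,-20,0,0,0,20, 0,0,-30,0,0,0,20, 0,0,-36,0,0,0,20, 0,0,-40,0,0,0,20, 0,0,-43,0,0,0,20, 0,0,-46,0,0,0,20, 0,0,-46,0,0,0,20]'; python3 -m inch '[0,0,-1.5,0,0,0,20, 0,0,-3,0,0,0,20, 0,0,-4.5,0,0,0,20, 0,0,-6,0,0,0,20, 0,0,-6,0,0,0,20]';  python3 -c "
from h import *
o=bot.get_obs();print(o['ft_torque'],o['ft_force'])"
```

```text
clock: 15.9
eef_pos: [0.552, -0.1416, 0.1519]
tool_rot: [0.15, 0.989, 0.0, -0.0]
ft_force: [-0.5, 0.4, -3.1]
grip_width: 0.0412
grasp_force: 61.4
clock: 16.32
eef_pos: [0.552, -0.1415, 0.1461]
tool_rot: [0.15, 0.989, 0.0, -0.0]
ft_force: [0.8, 0.6, -3.4]
grip_width: 0.0412
grasp_force: 61.4
[-0.00524554  0.07259333 -0.0089718 ] [ 0.75560609  0.64765536 -3.40149946]
```

```bash
python3 -m inch '[0,0,-3,0,0,0,20, 0,0,-6,0,0,0,20, 0,0,-9,0,0,0,20, 0,0,-11,0,0,0,20, 0,0,-13,0,0,0,20, 0,0,-13,0,0,0,20]'; python3 -m inch '[0,0,-0.8,0,0,0,20, 0,0,-1.6,0,0,0,20, 0,0,-2.4,0,0,0,20, 0,0,-3.2,0,0,0,20, 0,0,-3.2,0,0,0,20]'
```

```text
clock: 16.82
eef_pos: [0.5517, -0.1415, 0.1326]
tool_rot: [0.15, 0.989, 0.0, -0.001]
ft_force: [-0.2, -0.1, -3.1]
grip_width: 0.0411
grasp_force: 61.4
clock: 17.23
eef_pos: [0.5522, -0.1416, 0.1303]
tool_rot: [0.15, 0.989, -0.0, 0.0]
ft_force: [-0.2, -0.9, -1.5]
grip_width: 0.0415
grasp_force: 61.5
```

```bash
python3 -m inch '[0,0,-1,0,0,0,20, 0,0,-2,0,0,0,20, 0,0,-2,0,0,0,20, 0,0,-2,0,0,0,20]'; python3 -m inch '[0,0,-0.5,0,0,0,20, 0,0,-0.5,0,0,0,20]'
```

```text
clock: 17.57
eef_pos: [0.5525, -0.1417, 0.1302]
tool_rot: [0.15, 0.989, -0.0, 0.001]
ft_force: [-3.1, 0.4, 7.6]
grip_width: 0.0416
grasp_force: 62.3
clock: 17.73
eef_pos: [0.5525, -0.1417, 0.1302]
tool_rot: [0.15, 0.989, -0.0, 0.001]
ft_force: [-4.8, 0.7, 10.7]
grip_width: 0.0412
grasp_force: 62.5
```

Seated at 0.1302, which is the table grasp plus 80 mm. I'll release, rise and move away to check.

```bash
python3 -m inch '[0,0,1.5,0,0,0,20, 0,0,2.5,0,0,0,20, 0,0,2.5,0,0,0,50, 0,0,2.5,0,0,0,75, 0,0,2.5,0,0,0,100, 0,0,2.5,0,0,0,100, 0,0,2.5,0,0,0,100, 0,0,2.5,0,0,0,100]'; python3 -m inch '[0,0,10,0,0,0,100, 0,0,30,0,0,0,100, 0,0,60,0,0,0,100, 0,0,90,0,0,0,100, 0,0,110,0,0,0,100, 0,0,110,0,0,0,100]'; python3 -m inch '[-30,-25,0,0,0,0,100, -60,-50,0,0,0,0,100, -90,-75,0,0,0,0,100, -120,-100,0,0,0,0,100, -140,-120,0,0,0,0,100, -140,-120,0,0,0,0,100, -140,-120,0,0,0,0,100]'
python3 - <<'E'
from h import *
T,S=bot.camera("top"),bot.camera("side")
cv2.imwrite("pics/c9.png",np.hstack([cv2.resize(T[120:270,180:330+150][:, :],(400,200)) if 0 else cv2.resize(T[80:280,230:430],(400,400),interpolation=2),cv2.resize(S[100:300,220:420],(400,400),interpolation=2)]))
print(bot.get_obs()["clock"],bot.get_obs()["ft_force"])
E
```

```text
clock: 18.4
eef_pos: [0.5522, -0.1416, 0.1301]
tool_rot: [0.15, 0.989, 0.0, 0.0]
ft_force: [-0.1, -0.9, -0.4]
grip_width: 0.0858
grasp_force: 0.0
clock: 18.9
eef_pos: [0.5548, -0.1423, 0.2467]
tool_rot: [0.15, 0.989, -0.001, 0.005]
ft_force: [1.2, 0.4, 1.1]
grip_width: 0.0853
grasp_force: 0.0
clock: 19.48
eef_pos: [0.4111, -0.2625, 0.2404]
tool_rot: [0.152, 0.988, 0.0, 0.0]
ft_force: [-0.2, 0.5, 0.3]
grip_width: 0.0854
grasp_force: 0.0
19.5833 [-0.27334969 -0.18064801  0.49748803]
```

View pics/c9.png

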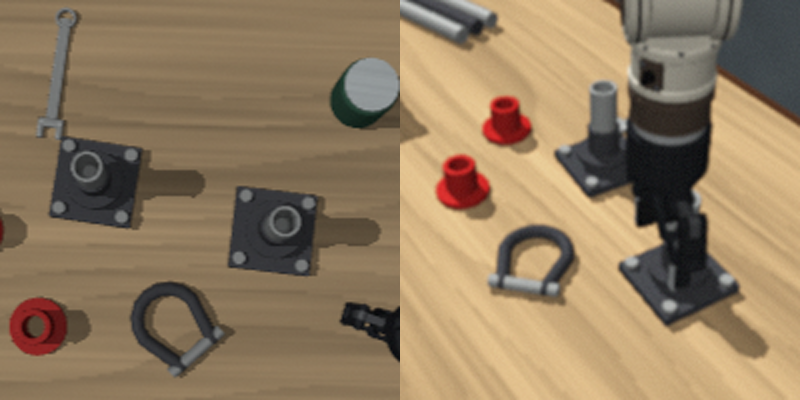

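The top view shows both stands matching: the rebuilt one has its sleeve end at crop (285,222), and the wrench, shackle and tin have not moved. The arm only hides part of the side view and is clear of everything. Handing in.

```bash
python3 -c "
from workcell import bot
print(bot.job_done())"
```

```text
the job is handed in; nothing more can be done
None
```

The bare stand now carries the dark roller (flange down, on the shoulder) with the sleeve on top of it, both lowered gently until they touched; I moved nothing else and handed the job in at about 19.6 s.

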